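# Clear the lever and hold the press on a sanding block

### The arm

A 7-joint arm with a two-finger parallel gripper is mounted at the origin on a cart in front of the work surface, level with it; the furniture and walls round the work are solid. World frame = base frame: x ahead of the robot, y to its left, z up, the work surface at z = 0. Lengths are in m, angles in degrees, forces in N, time in s.
With the tool pointing down it reaches from about 0.4 to 0.85 m from the base axis. Payload 6.9 kg.
Tool frame: the origin (TCP) lies midway between the tips of the shut fingers; the grasp point (between the pads) lies 19 mm behind it (grasp_offset is the distance from the TCP to the grasp point, in m); z points along the fingers, y is the line along which they close (so a half turn about z gives the same grasp; the last joint's range is limited). The gripper opens to 85 mm and grips with 20 to 120 N. Pads are 22 mm wide; open, the fingers measure 114 mm over their backs; the gripper's body (76 mm by 85 mm) begins 54 mm behind the grasp point. The pads swing forward as they close: fully open they stand 13 mm farther back than shut.
Start: joints at [72.221, 29.078, -13.613, 85.955, 7.202, 65.827, -8.869], TCP at [0.252, -0.572, 0.231] pointing down, gripper open.
Joint ranges: [-176.47, 176.47], [-13.61, 117.27], [-81.72, 77.17], [0.22, 143.17], [-87.28, 267.28], [10, 112.55], [-165.47, 165.47]. Speed limits (degrees/s): [136.94, 136.94, 180, 180, 180, 180, 180].

### API

Orientations are given as a 3x3 rotation matrix whose columns are the frame's x, y, z axes.
In Python, from cell import observe, grab_frame, camera_info, finish_job, grasp_offset gives the robot as it stands.
- The arm moves only by the tool jog_arm, never from a script. Its argument "plan" is a list of rows, each a list of 5 numbers: the gripper's target within -1 to 1 (shut at 1, half-way at 0, fully open at -1), then the shift along the tool's x, y, z in cm, then the turn about the tool's z in degrees. A call has 1 to 5 rows; each row shifts and turns the commanded pose from where the row before left it, along the tool's axes as they then stand; what a row does not reach is not made up. A row lasts 1/8 s, in which the tool goes at most 62.5 mm and 10.7 degrees, less where a joint would pass 70% of its speed; a pose out of reach is approached as far as the arm can. A call with a gripper value outside its range is refused whole. The fingers move at their own pace and stop on an object; "grip_force" is the grip in N (left out, the last holds). Time passes only in rows, so rows that do not move let the fingers close. It gives the time, the measured TCP pose, the force, the opening and the grip force at its end, in the units of the state.
- observe(): the state, without advancing time (a new reading comes with each control period).
- grab_frame(name): name is "scene" or "top" or "wrist"; returns (picture, depth): 420x560x3 uint8, red, green, blue; 420x560 float32, m along the optical axis (not along the pixel's ray), 0 where there is no reading.
- camera_info(name): a dict with "intrinsics" (3x3 intrinsics, pixels), "dist" ([k1, k2, p1, p2, k3] as OpenCV has them; the pictures are not rectified), "T" (4x4, takes a point from camera to world coordinates); the wrist camera has in their place "hand_eye" (4x4, takes a point from camera to tool coordinates, whose origin is the TCP and whose axes are the flange's). Camera axes: x right, y up, looking along -z (the intrinsics and any distortion apply to the point x, -y, -z); pixel columns grow to the right and rows downward; lengths in m; the calibration is good to about 2 mm. A picture is of the moment at which its call begins: read the wrist's pose just before it. camera_info takes no time and is no camera call.
- finish_job(): hands the job in; it is judged then, once.
The state is a dict: "time": time; "joints": joint angles; "joint_velocities": joint speeds; "joint_efforts": joint torques, N m; "tool_pos": TCP position; "tool_rot": TCP orientation; "force": force on the tool from outside, world axes, zero at the start; "wrist_torque": the same for the moment, N m; "opening": opening from 0.0 (shut) to 1.0 (fully open); "gripper_force": force on a finger pad.
Only numpy, scipy, OpenCV 4.12 (cv2) and the standard library are available. Lean on these libraries where they do the work, as an engineer would, in place of code of your own. Each camera call takes 0.05 s, during which the arm holds its last target. There are 200 camera calls.

### The job

The sanding block under the small bench press has just had new paper stuck on, and the adhesive needs pressure to grab. A spray can was left standing where the press's lever has to come down: lift it away and stand it upright on the bench, at least a hand's breadth (10 cm) clear of where it stood, then pull the lever down by its ball knob until the spring of the pressing foot is squeezed about half way, never right to its stop, and finish while still holding the lever there, because it springs back up when let go; leave the block where it lies, and the second can and the other things on the bench alone.

Things in the scene. Friction and masses are not known exactly. Their poses are not given: they have to be found in the camera images.
- press: small bench press, bolted down: grey base 215 x 136 x 14 mm with a bright bed (top at 16 mm), round column behind, grey head clamped on the column. Origin on the bench top straight below the ram's axis; x points away from the robot to the column (within 0.2 rad of world x), y to the left, z up.
- press_hub (a point): centre of the lever's hub, on the level pinion axis (parallel to the press's y), right (-y) side of the head: 26 mm behind and 92 mm to the right of the ram's axis, 150 to 162 mm above the bench, as the head is clamped 0 to 12 mm higher from case to case (fixed during the job).
- press_lever: hand lever: 12 mm steel rod with a black ball knob, swinging in the upright plane of the press's x and z through the hub. Origin at the hub. At rest it points to the robot, 60 degrees above level, its axes parallel to the press's; pulling the knob to the robot and down turns it about the press's -y by up to 1.5 rad. Rack and pinion: each 0.1 rad drives the ram 3 mm down.
- press_knob (a point): centre of the black ball knob, 32 mm diameter, 200 mm from the hub; at rest 100 mm nearer the robot and 173 mm higher than the hub. Gripped from above across the press's y, it turns between the fingers. A return spring pulls up with 3.5 to 6 N (plus up to 6 N from the foot's spring) and throws the lever up when let go.
- press_ram: square steel ram with the sprung foot at its lower end, driven straight down by the lever. Its origin lies on the ram's axis, at bench height plus the head's clamping height (0 to 12 mm) at rest, and moves down with it.
- press_sole (a point): centre of the flat underside of the pressing foot (steel plate 58 x 92 x 8 mm). At rest 20 to 32 mm above the sanding block's top, so it meets the block at 0.67 to 1.07 rad of lever; further lever travel squeezes the foot's spring.
- press_foot (a joint): squeeze of the foot's spring in m: 0 free, 0.012 on its stop, 0.006 half way. It starts to give at 7.5 N, then 2.5 N per mm. With the plate on the block each 0.1 rad of lever (20 mm at the knob) squeezes 3 mm. The visible coil between plate and dark cup is 14 mm high free, 8 mm half way.
- sanding_block: cork sanding block with paper on its underside, 64 x 114 x 30 mm, lying loose on the bed under the foot, long side along the press's y; origin at the centre of its underside.
- lever_spot (a point): point on the bench top where the can to be cleared stands (within 12 mm), below the place of the knob with the lever nearly level: 170 mm in front of the ram's axis and 92 mm to its right.
- other_spot (a point): point on the bench top on the left of the press (132 mm left of the ram's axis, 15 mm in front of it); the second can, which stays, stands within 30 mm of it.
- spray_can_1: aerosol spray can, 52 mm diameter, 190 mm tall (straight body to 155 mm, then a 45 mm cap), 0.2-0.45 kg, standing upright; origin at the centre of its underside, z up. One of the two like cans stands where the lever comes down, the other on the press's left.
- spray_can_2: aerosol spray can, 52 mm diameter, 190 mm tall (straight body to 155 mm, then a 45 mm cap), 0.2-0.45 kg, standing upright; origin at the centre of its underside, z up. One of the two like cans stands where the lever comes down, the other on the press's left.
- mitre_saw: mitre saw, fixed on the bench to the right of the press; origin at the middle of its base. Base 375 x 500 mm, 150 mm high; the raised saw head, 500 mm high, overhangs to 155 mm in front of the origin (52 mm wide in the middle, motor on the right), so an arm swinging across must pass nearer the robot. A table handle, below 83 mm, 60 mm wide, reaches 264 mm in front of the origin.
- wax_tin: round tin of wax, 74 mm diameter, 36 mm tall; bystander, origin under its centre.
- tape_measure: tape measure 36 x 80 x 66 mm; bystander, origin under its centre.
- bench_brush: wooden bench brush, 275 mm long, 46 mm high; bystander, origin under its centre.
- note_pad: note pad 148 x 105 x 9 mm lying flat; bystander, origin under its centre.
- c_clamp: G-clamp lying flat, 150 x 129 x 13 mm; bystander, origin under its centre.

How it is judged (in metres and radians):
On the way, in this order (a step that is already met when the one before it is completed fails the run):
1. the can that stood under the lever stands upright on the bench, released, at least 8.5 cm from the lever spot (horizontal distance between each of spray_can_1, spray_can_2 and lever_spot above 0.085 m and angle between each of spray_can_1, spray_can_2's own z axis and vertical below 0.1 rad and height (world z) of spray_can_1 between -0.006 and 0.006 m and linear speed of each of spray_can_1, spray_can_2 below 0.02 m/s and contact force between the fingers and spray_can_1 below 0.3 N and height (world z) of spray_can_2 between -0.006 and 0.006 m and contact force between the fingers and spray_can_2 below 0.3 N), for 0.2 s.
2. the lever is held so that the foot presses the block with its spring about half squeezed (value of joint press_foot between 0.0035 and 0.0085 m and contact force between press_ram and sanding_block above 8 N and contact force between the fingers and press_lever above 1 N), for 0.3 s.
At the end, for the whole second after the job is handed in: The fingers still hold the lever (over 1 N); the foot presses the block with over 8 N, its spring squeezed 3.5 to 8.5 mm and steady; the block lies flat within 10 mm of its place; both cans stand upright (0.1 rad) on the bench, released, 8.5 cm or more from the lever spot (all of step 1 and all of step 2 and distance of sanding_block from where it was at the start of the episode below 0.01 m and angle between sanding_block's own z axis and vertical below 0.05 rad and velocity of joint press_foot between -0.004 and 0.004 m/s); the arm keeps its last pose, push and grip.
It fails at once if the foot's spring is squeezed to its stop (over 11 mm) (value of joint press_foot above 0.011 m).
It fails at once if a spray can is tipped over (angle between any of spray_can_1, spray_can_2's own z axis and vertical above 0.7 rad).
It fails at once if the second can is shifted from its place on the left of the press (no can within 55 mm of that spot) (horizontal distance between each of spray_can_1, spray_can_2 and other_spot above 0.055 m).
It fails at once if another thing on the bench is shifted by more than 30 mm (distance of any of wax_tin, tape_measure, bench_brush, note_pad, c_clamp from where it was at the start of the episode above 0.03 m).
It also fails if it takes over 61 s, if anything falls off the work surface, if the arm or the gripper's body presses on something with over 40 N, if the wrist force passes 120 N, or if a joint passes its speed limit or range.

## Working session

There is one attempt and no reset: what is moved stays moved. The work goes in short steps, Python scripts to look and compute and a tool call to move; the robot and the scene stay as the last step left them, time stands still between calls to the robot, and variables do not carry over. Pictures are saved under pics/ and viewed, at most 10 in all, crops included, and the job is handed in when it is done.

Besides the shell and the picture viewer there is one more tool, called after "Emit:" by a JSON object that holds its "name" and its "arguments", one argument or row to a line. jog_arm: Moves the arm, as the interface text tells. Its arguments: {"type":"object","properties":{"plan":{"type":"array","items":{"type":"array","items":{"type":"number"}}},"grip_force":{"type":"number"}},"required":["plan"]}

```bash
mkdir -p pics
cat > h.py <<'E'
import numpy as np, cv2
from cell import observe, grab_frame, camera_info, finish_job, grasp_offset
def cloud(name):
    s=observe(); im,d=grab_frame(name); c=camera_info(name); K=np.array(c["intrinsics"],float)
    h,w=d.shape; u,v=np.meshgrid(np.arange(w),np.arange(h))
    p=cv2.undistortPoints(np.stack([u,v],-1).reshape(-1,1,2).astype(np.float64),K,np.array(c["dist"],float)).reshape(h,w,2)
    P=np.stack([p[...,0]*d,-p[...,1]*d,-d],-1)
    if "T" in c: T=np.array(c["T"])
    else:
        A=np.eye(4);A[:3,:3]=s["tool_rot"];A[:3,3]=s["tool_pos"];T=A@np.array(c["hand_eye"])
    W=P@T[:3,:3].T+T[:3,3]; W[d==0]=np.nan
    return im,d,W
def save(n,im): cv2.imwrite("pics/"+n+".png",cv2.cvtColor(im,cv2.COLOR_RGB2BGR))
E
python3 - <<'E'
from h import *
print(observe(),grasp_offset)
for n in("scene","top"):
    im,d,W=cloud(n); save(n,im); np.save(n+".npy",W)
a=cv2.imread("pics/scene.png");b=cv2.imread("pics/top.png")
E
```

```text
{'time': 0.0, 'joints': array([ 72.22102883,  29.12570895, -13.60771984,  86.00975532,
         7.20264186,  65.8254371 ,  -8.86996502]), 'joint_velocities': array([ 0.00249086,  0.0991438 , -0.06062237, -0.00747139,  0.09256815,
        0.04574374,  0.03160027]), 'joint_efforts': array([ 3.63986546e-04, -6.20607734e+01, -2.18639128e+00, -2.49654150e+01,
        1.27238085e-02,  1.20323128e-02, -1.85092756e-05]), 'tool_pos': array([ 0.252163  , -0.57132343,  0.23042064]), 'tool_rot': array([[ 9.14796247e-01,  4.03914889e-01, -7.67156697e-04],
       [ 4.03915614e-01, -9.14794835e-01,  1.60826065e-03],
       [-5.21905615e-05, -1.78109738e-03, -9.99998412e-01]]), 'force': array([1.26707672, 0.53149465, 0.19540592]), 'wrist_torque': array([ 0.01746781,  0.02170117, -0.01035238]), 'gripper_force': 0.0, 'opening': 1.0004584554528855} 0.0187
```

View pics/scene.png

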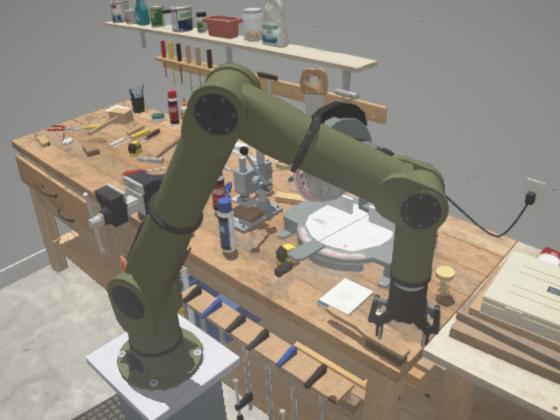

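View pics/top.png

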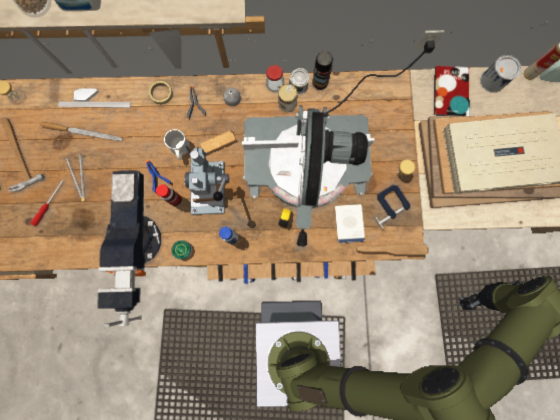

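The scene view shows the blue can at about (227,222), the press at (255,190) and the knob near (244,150). In the top view the blue can is at (228,235), the red can at (168,195) and the press at (207,185).

Run:
```python
from h import *
W=np.load("top.npy"); im=cv2.imread("pics/top.png")
c=cv2.resize(im[140:270,140:360],None,fx=3.6,fy=3.6,interpolation=cv2.INTER_CUBIC)
s=cv2.imread("pics/scene.png"); c2=cv2.resize(s[120:280,180:340],None,fx=3.7,fy=3.7,interpolation=cv2.INTER_CUBIC)
cv2.imwrite("pics/c1.png",c);cv2.imwrite("pics/c2.png",c2)
# height map print for points
pts=W[140:270,140:300].reshape(-1,3)
m=(pts[:,2]>.17)&(pts[:,2]<.21)
for u,v in [(228,235),(168,195),(207,185),(218,196),(245,205),(252,225),(286,215),(302,238),(350,222),(182,250)]:
    print(u,v,np.round(W[v,u],3))
for n,lo,hi in(("can tops",.15,.2),("high",.28,.36)):
    q=np.nan_to_num(W[...,2]); mk=((q>lo)&(q<hi)).astype(np.uint8); mk[:, :140]=0; mk[:,260:]=0; mk[:150]=0; mk[270:]=0
    k,l,st,ce=cv2.connectedComponentsWithStats(mk)
    for i in range(1,k):
        if st[i,4]>6: P=W[l==i]; print(n,st[i,4],ce[i].round(),np.round(P.mean(0),3),P.min(0).round(3),P.max(0).round(3))
```

```text
228 235 [0.474 0.239 0.192]
168 195 [0.629 0.461 0.157]
207 185 [0.658 0.316 0.18 ]
218 196 [0.583 0.25  0.348]
245 205 [0.611 0.195 0.004]
252 225 [0.529 0.168 0.003]
286 215 [0.557 0.032 0.064]
302 238 [ 0.467 -0.027  0.063]
350 222 [ 0.531 -0.224  0.007]
182 250 [0.436 0.439 0.031]
can tops 8 [189. 151.] [0.787 0.383 0.175] [0.782 0.38  0.168] [0.79  0.385 0.184]
can tops 162 [201. 163.] [0.739 0.337 0.188] [0.705 0.319 0.151] [0.79  0.364 0.2  ]
can tops 9 [192. 160.] [0.746 0.366 0.198] [0.74  0.359 0.195] [0.754 0.37  0.2  ]
can tops 68 [186. 179.] [0.682 0.39  0.181] [0.657 0.381 0.152] [0.71  0.404 0.191]
can tops 292 [212. 181.] [0.674 0.297 0.175] [0.636 0.238 0.15 ] [0.709 0.374 0.2  ]
can tops 162 [163. 190.] [0.641 0.472 0.184] [0.62  0.453 0.15 ] [0.665 0.496 0.2  ]
can tops 146 [225. 233.] [0.483 0.249 0.186] [0.462 0.229 0.151] [0.507 0.272 0.195]
high 89 [218. 195.] [0.589 0.252 0.337] [0.572 0.238 0.285] [0.621 0.268 0.352]
```

View pics/c1.png

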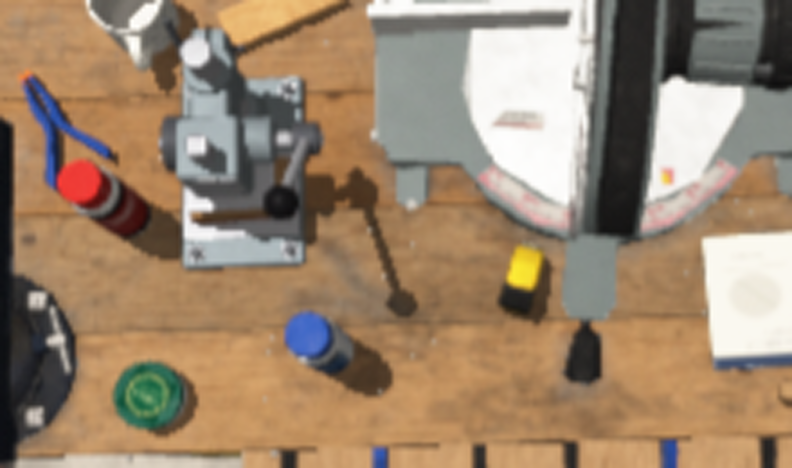

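View pics/c2.png

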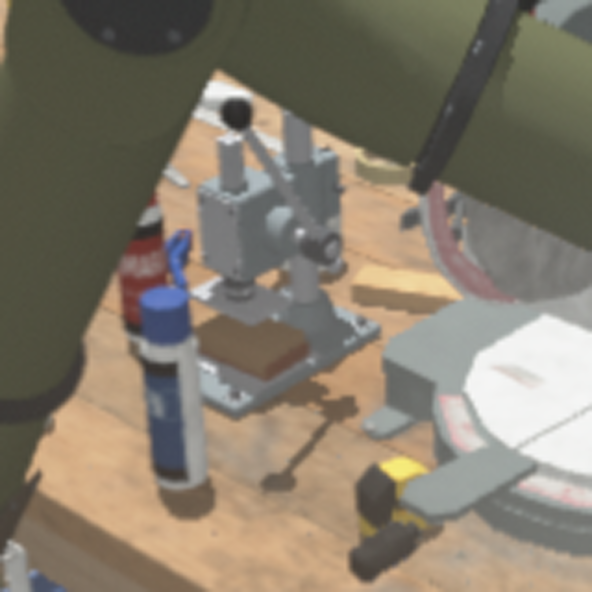

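Crops: black knob at crop (281,201), blue can cap at (312,340), and clear bench to the can's right around crop (430,350). Next I'll measure the press yaw and the wrist camera mount.

Run:
```python
from h import *
W=np.load("top.npy")
for u,v in [(189,262),(298,262),(298,82),(299,170),(405,303),(150,395),(523,278)]:
    a,b=140+u/3.6,140+v/3.6
    print(u,v,np.round(np.nanmedian(W[int(b)-1:int(b)+2,int(a)-1:int(a)+2].reshape(-1,3),0),4))
# base plate points
m=(np.abs(W[...,2]-.0145)<.006); m[:185]=0;m[216:]=0;m[:,:188]=0;m[:,230:]=0
P=W[m][:,:2]; print(len(P)); r=cv2.minAreaRect(P.astype(np.float32)); print(r,cv2.boxPoints(r).round(3))
# shadow-free: head/hub cloud vs knob
k=(W[...,2]>.21)&(W[...,2]<.36); k[:180]=0;k[205:]=0;k[:,:205]=0;k[:,235:]=0
Q=W[k]; print(len(Q)); 
for lo in np.arange(.2,.36,.02):
    z=Q[(Q[:,2]>=lo)&(Q[:,2]<lo+.02)]
    if len(z): print(lo.round(2),len(z),z.mean(0).round(3))
c=camera_info("wrist");print(np.round(c["hand_eye"],3))
T=np.array(camera_info("top")["T"]);print(T[:3,3])
```

```text
189 262 [0.5872 0.4058 0.0128]
298 262 [0.5841 0.2863 0.011 ]
298 82 [0.7904 0.2849 0.0151]
299 170 [0.682  0.2791 0.0126]
405 303 [0.534  0.1676 0.0006]
150 395 [0.4394 0.4425 0.035 ]
523 278 [0.5495 0.0358 0.0652]
403
((0.6335198879241943, 0.3402201533317566), (0.10478842258453369, 0.14100639522075653), 0.2728336453437805) [[0.581 0.41 ]
 [0.581 0.269]
 [0.686 0.27 ]
 [0.686 0.411]]
117
0.2 5 [0.659 0.253 0.216]
0.22 6 [0.653 0.253 0.229]
0.24 7 [0.641 0.253 0.249]
0.26 10 [0.629 0.253 0.271]
0.28 8 [0.616 0.252 0.292]
0.3 2 [0.609 0.251 0.306]
0.32 23 [0.582 0.251 0.337]
0.34 56 [0.587 0.253 0.345]
[[ 0.     0.945  0.327  0.085]
 [ 1.     0.    -0.001  0.   ]
 [-0.001  0.327 -0.945 -0.141]
 [ 0.     0.     0.     1.   ]]
[0.34118046 0.06209622 1.56180069]
```

Emit:
{"name": "jog_arm", "arguments": {
  "plan": [
    [-1,0,0,-6,0],
    [-1,0,0,-6,0],
    [-1,3,-5,0,5],
    [-1,2,-5.5,0,5],
    [-1,2,-5.5,0,5]
  ]
}}

```text
time: 0.72
tool_pos: [0.2668, -0.3953, 0.351]
tool_rot: [[0.989, 0.15, -0.0], [0.15, -0.989, 0.0], [-0.0, -0.0, -1.0]]
force: [0.4, 0.6, 0.4]
opening: 1.001
gripper_force: 0.0
```

```bash
python3 -c "
from h import *
s=observe();print(s['joints'].round(1))"
```

```text
[ 63.9  11.  -13.6  94.5   2.7  74.8 -31.5]
```

Emit:
{"name": "jog_arm", "arguments": {
  "plan": [
    [-1,1,-6,0,10],
    [-1,2.5,-5.5,0,10],
    [-1,3.5,-5,0,10],
    [-1,4.5,-4,0,10],
    [-1,5,-3,0,10]
  ]
}}

```text
time: 1.35
tool_pos: [0.4353, -0.2268, 0.352]
tool_rot: [[0.794, -0.608, 0.0], [-0.608, -0.794, -0.001], [0.001, 0.001, -1.0]]
force: [0.5, -1.4, 0.2]
opening: 1.003
gripper_force: 0.0
```

Emit:
{"name": "jog_arm", "arguments": {
  "plan": [
    [-1,-3.65,-4.76,0,10],
    [-1,-4.4,-4.05,0,10],
    [-1,-5.0,-3.2,0,10],
    [-1,-5.5,-2.3,0,10],
    [-1,-5.8,-1.3,0,10]
  ]
}}

```text
time: 1.98
tool_pos: [0.4327, -0.0306, 0.3444]
tool_rot: [[0.339, -0.941, -0.019], [-0.941, -0.339, -0.001], [-0.005, 0.019, -1.0]]
force: [0.1, 0.2, -0.2]
opening: 0.998
gripper_force: 0.0
```

```bash
python3 -c "
from h import *
s=observe();print(s['joints'].round(1))"
```

```text
[   0.4    7.5    0.5   99.8    0.    73.8 -159.4]
```

Emit:
{"name": "jog_arm", "arguments": {
  "plan": [
    [-1,0,0,0,-10.7],
    [-1,0,0,0,-10.7],
    [-1,0,0,0,-10.7],
    [-1,0,0,0,-10.7],
    [-1,0,0,0,-10.7]
  ]
}}

```text
time: 2.6
tool_pos: [0.4328, -0.0313, 0.3443]
tool_rot: [[0.96, -0.28, -0.02], [-0.281, -0.96, -0.001], [-0.019, 0.007, -1.0]]
force: [0.2, -0.2, -0.3]
opening: 1.004
gripper_force: 0.0
```

Emit:
{"name": "jog_arm", "arguments": {
  "plan": [
    [-1,0,0,0,-10.7],
    [-1,0,0,0,-10.7],
    [-1,0,0,0,-10.7],
    [-1,0,0,0,-10.7],
    [-1,0,0,0,-10.7]
  ]
}}

```text
time: 3.22
tool_pos: [0.4328, -0.0314, 0.3443]
tool_rot: [[0.796, 0.605, -0.02], [0.605, -0.797, -0.001], [-0.016, -0.011, -1.0]]
force: [-0.2, 0.2, 0.0]
opening: 0.999
gripper_force: 0.0
```

Emit:
{"name": "jog_arm", "arguments": {
  "plan": [
    [-1,0,0,0,-10.7],
    [-1,0,0,0,-10.7],
    [-1,0,0,0,-10.7],
    [-1,0,0,0,-10.7],
    [-1,0,0,0,-10.7]
  ]
}}

```text
time: 3.85
tool_pos: [0.4328, -0.0314, 0.3443]
tool_rot: [[-0.012, 1.0, -0.02], [1.0, 0.012, -0.001], [-0.001, -0.02, -1.0]]
force: [0.3, 0.4, -1.0]
opening: 1.002
gripper_force: 0.0
```

Emit:
{"name": "jog_arm", "arguments": {
  "plan": [
    [-1,0,0,0,-10.7],
    [-1,0,0,0,-10.7],
    [-1,0,0,0,-10.7],
    [-1,0,0,0,-10.7],
    [-1,0,0,0,-10.7]
  ]
}}

```text
time: 4.47
tool_pos: [0.4328, -0.0314, 0.3443]
tool_rot: [[-0.811, 0.585, -0.02], [0.585, 0.811, -0.001], [0.015, -0.013, -1.0]]
force: [0.3, 0.0, -0.3]
opening: 1.004
gripper_force: 0.0
```

Emit:
{"name": "jog_arm", "arguments": {
  "plan": [
    [-1,0,0,0,-10.7],
    [-1,0,0,0,-10.7],
    [-1,0,0,0,-10.7],
    [-1,0,0,0,0],
    [-1,0,0,0,0]
  ]
}}

```text
time: 5.1
tool_pos: [0.4329, -0.0315, 0.3445]
tool_rot: [[-0.997, 0.075, -0.019], [0.075, 0.997, -0.001], [0.019, -0.003, -1.0]]
force: [0.5, -0.2, -0.5]
opening: 1.003
gripper_force: 0.0
```

Emit:
{"name": "jog_arm", "arguments": {
  "plan": [
    [-1,0,0,0,-4.3],
    [-1,-1,5.6,0,0],
    [-1,-1,5.6,0,0],
    [-1,-1,5.6,0,0],
    [-1,-1,5.6,0,0]
  ]
}}

```text
time: 5.72
tool_pos: [0.4723, 0.1944, 0.3436]
tool_rot: [[-1.0, -0.0, -0.019], [-0.0, 1.0, -0.002], [0.019, -0.002, -1.0]]
force: [1.2, -0.0, -0.6]
opening: 1.003
gripper_force: 0.0
```

Emit:
{"name": "jog_arm", "arguments": {
  "plan": [
    [-1,0,5.4,0,0],
    [-1,0,0,0,0]
  ]
}}

```text
time: 5.98
tool_pos: [0.4703, 0.2518, 0.3431]
tool_rot: [[-1.0, -0.009, -0.021], [-0.009, 1.0, 0.001], [0.021, 0.001, -1.0]]
force: [0.2, -0.7, -1.0]
opening: 0.997
gripper_force: 0.0
```

Run:
```python
from h import *
im,d,W=cloud("wrist"); save("w1",im); print(observe()["joints"].round(1))
q=np.nan_to_num(W[...,2])
for n,lo,hi in(("can",.175,.205),("knob",.3,.37)):
    mk=((q>lo)&(q<hi)).astype(np.uint8)
    k,l,st,ce=cv2.connectedComponentsWithStats(mk)
    for i in range(1,k):
        if st[i,4]>200: P=W[l==i]; print(n,st[i,4],ce[i].round(),P.mean(0).round(4),P.min(0).round(3),P.max(0).round(3))
```

```text
[ -6.2  19.1 -34.7  87.1  10.3  78.1  48.7]
can 2168 [275. 200.] [0.4819 0.2486 0.1879] [0.462 0.226 0.175] [0.505 0.271 0.191]
can 916 [497. 344.] [0.6294 0.4687 0.1855] [0.62  0.451 0.175] [0.646 0.492 0.19 ]
can 3503 [356. 372.] [0.6571 0.3291 0.1936] [0.635 0.285 0.175] [0.714 0.371 0.205]
knob 1036 [161. 300.] [0.4678 0.2066 0.3639] [0.46  0.195 0.354] [0.483 0.21  0.37 ]
knob 1032 [397. 300.] [0.4669 0.2965 0.3639] [0.459 0.294 0.354] [0.482 0.308 0.37 ]
```

View pics/w1.png

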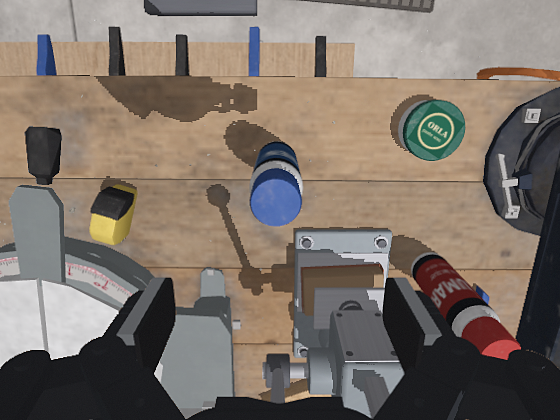

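The wrist view shows the can cap at (275,198), with clear bench to its left in the image. The can is centred at (0.4835, 0.2485), 190 mm tall, as expected.

Emit:
{"name": "jog_arm", "arguments": {
  "plan": [
    [-1,-0.9,-0.3,5,0],
    [-1,-0.9,0,5,0],
    [-1,0,0,4.5,0],
    [-1,0,0,4,0],
    [-1,0,0,2.6,0]
  ]
}}

```text
time: 6.65
tool_pos: [0.4857, 0.2411, 0.1304]
tool_rot: [[-1.0, 0.0, -0.02], [0.0, 1.0, -0.003], [0.02, -0.003, -1.0]]
force: [-0.2, -0.2, 0.6]
opening: 1.0
gripper_force: 0.0
```

Emit:
{"name": "jog_arm", "arguments": {
  "plan": [
    [1,0,0,0,0],
    [1,0,0,0,0],
    [1,0,0,0,0],
    [1,0,0,0,0],
    [1,0,0,0,0]
  ],
  "grip_force": 40
}}

```text
time: 7.28
tool_pos: [0.4868, 0.2439, 0.1338]
tool_rot: [[-1.0, -0.004, -0.016], [-0.004, 1.0, -0.0], [0.016, -0.0, -1.0]]
force: [-1.3, -0.2, 7.0]
opening: 0.579
gripper_force: 41.7
```

Emit:
{"name": "jog_arm", "arguments": {
  "plan": [
    [1,0,0,-2,0],
    [1,0,0,-1.5,0],
    [1,1,-4,0,0],
    [1,1,-4.2,0,0],
    [1,1,-4.2,0,0]
  ]
}}

```text
time: 7.9
tool_pos: [0.4567, 0.1182, 0.1683]
tool_rot: [[-1.0, -0.004, -0.019], [-0.004, 1.0, -0.002], [0.019, -0.002, -1.0]]
force: [0.0, -0.5, -3.4]
opening: 0.577
gripper_force: 43.1
```

Emit:
{"name": "jog_arm", "arguments": {
  "plan": [
    [1,0,0,0,0],
    [1,0,0,0,0],
    [1,0,0,1.5,0],
    [1,0,0,1,0],
    [1,0,0,0,0]
  ]
}}

```text
time: 8.52
tool_pos: [0.4558, 0.1198, 0.1416]
tool_rot: [[-1.0, -0.006, -0.022], [-0.006, 1.0, -0.002], [0.022, -0.002, -1.0]]
force: [0.1, 0.8, -4.0]
opening: 0.577
gripper_force: 43.2
```

Emit:
{"name": "jog_arm", "arguments": {
  "plan": [
    [1,0,0,0.5,0],
    [1,0,0,0.2,0],
    [1,0,0,0,0]
  ]
}}

```text
time: 8.9
tool_pos: [0.4564, 0.1194, 0.1359]
tool_rot: [[-1.0, -0.004, -0.019], [-0.004, 1.0, -0.001], [0.019, -0.001, -1.0]]
force: [0.7, -1.0, -4.3]
opening: 0.577
gripper_force: 43.3
```

Emit:
{"name": "jog_arm", "arguments": {
  "plan": [
    [1,0,0,0.2,0],
    [1,0,0,0.1,0],
    [1,0,0,0,0]
  ]
}}

```text
time: 9.28
tool_pos: [0.4573, 0.1198, 0.1339]
tool_rot: [[-1.0, -0.004, -0.017], [-0.004, 1.0, -0.001], [0.017, -0.001, -1.0]]
force: [-0.5, 0.4, 5.3]
opening: 0.573
gripper_force: 44.1
```

Emit:
{"name": "jog_arm", "arguments": {
  "plan": [
    [-1,0,0,0,0],
    [-1,0,0,0,0],
    [-1,0,0,0,0],
    [-1,0,0,-3,0],
    [-1,0,0,-5,0]
  ]
}}

```text
time: 9.9
tool_pos: [0.4569, 0.1192, 0.2127]
tool_rot: [[-1.0, -0.005, -0.023], [-0.005, 1.0, -0.002], [0.023, -0.002, -1.0]]
force: [1.1, -1.4, -0.5]
opening: 0.999
gripper_force: 0.0
```

Emit:
{"name": "jog_arm", "arguments": {
  "plan": [
    [-1,0,0,-5,0],
    [-1,0,0,-5,0],
    [-1,0,0,-5,0],
    [-1,0,0,-5,0],
    [-1,0,0,0,0]
  ]
}}

```text
time: 10.52
tool_pos: [0.4628, 0.1207, 0.4163]
tool_rot: [[-1.0, -0.004, -0.013], [-0.004, 1.0, 0.0], [0.013, 0.0, -1.0]]
force: [-0.4, -0.1, -0.2]
opening: 0.999
gripper_force: 0.0
```

Run:
```python
from h import *
im,d,W=cloud("wrist"); save("w2",im); W2=cloud("top")[2]
for n,W in(("w",W),("t",W2)):
  q=np.nan_to_num(W[...,2])
  for lo,hi in((.17,.2),(.28,.37)):
    mk=((q>lo)&(q<hi)&(W[...,0]<.63)&(W[...,0]>.4)&(W[...,1]<.3)&(W[...,1]>0.05)).astype(np.uint8)
    k,l,st,ce=cv2.connectedComponentsWithStats(mk)
    for i in range(1,k):
        if st[i,4]>30: P=W[l==i]; print(n,lo,st[i,4],ce[i].round(),P.mean(0).round(4),P.min(0).round(3),P.max(0).round(3))
```

```text
w 0.17 1544 [283. 156.] [0.4526 0.1246 0.1878] [0.432 0.103 0.17 ] [0.476 0.146 0.191]
t 0.28 81 [218. 194.] [0.5911 0.2533 0.3356] [0.572 0.239 0.283] [0.622 0.268 0.351]
```

View pics/w2.png

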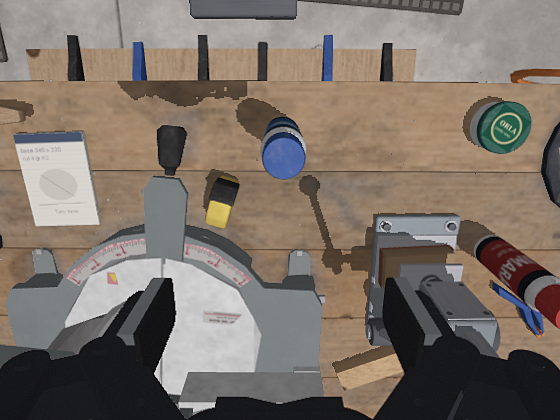

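Wrist view: the can stands upright at (283,148), world (0.453, 0.125), about 13 cm from the lever spot. Now over to the knob.

Emit:
{"name": "jog_arm", "arguments": {
  "plan": [
    [-1,0,4.5,0,0],
    [-1,0,4.5,0,0],
    [-1,-3,4.3,0,0],
    [-1,-4.5,0,0,0],
    [-1,-4.5,0,0,0]
  ]
}}

```text
time: 11.25
tool_pos: [0.5819, 0.2539, 0.4086]
tool_rot: [[-1.0, -0.006, -0.021], [-0.006, 1.0, -0.003], [0.021, -0.003, -1.0]]
force: [0.5, -0.1, -0.0]
opening: 1.0
gripper_force: 0.0
```

Emit:
{"name": "jog_arm", "arguments": {
  "plan": [
    [-1,0,0,0,0],
    [-1,0,0,0,0]
  ]
}}

```text
time: 11.5
tool_pos: [0.5804, 0.2536, 0.4089]
tool_rot: [[-1.0, -0.005, -0.022], [-0.005, 1.0, -0.002], [0.022, -0.002, -1.0]]
force: [-0.2, -0.5, 0.4]
opening: 1.0
gripper_force: 0.0
```

Run:
```python
from h import *
from scipy.optimize import least_squares
A=[]
for i in range(2):
  W=cloud("scene")[2]; m=(np.linalg.norm(W-np.array([.586,.253,.335]),axis=-1)<.026); P=W[m]
  C=P[(P[:,2]>.325)]
  f=least_squares(lambda c:np.linalg.norm(C-c,axis=1)-.016,[.586,.253,.335],loss="soft_l1",f_scale=.002); print(len(C),f.x.round(4))
W=np.load("top.npy"); P=W[(np.linalg.norm(W-np.array([.586,.253,.335]),axis=-1)<.024)]; P=P[P[:,2]>.325]
f=least_squares(lambda c:np.linalg.norm(P-c,axis=1)-.016,[.586,.253,.335],loss="soft_l1",f_scale=.002); print(len(P),f.x.round(4))
im,d,W=cloud("scene"); save("s2",cv2.resize(im[100:280,170:350],None,fx=3.3,fy=3.3,interpolation=cv2.INTER_CUBIC)); 
print(observe()["tool_pos"])
```

```text
67 [0.5884 0.2529 0.3337]
66 [0.5876 0.253  0.3328]
79 [0.5877 0.2541 0.3323]
[0.58009538 0.25358864 0.41094114]
```

View pics/s2.png

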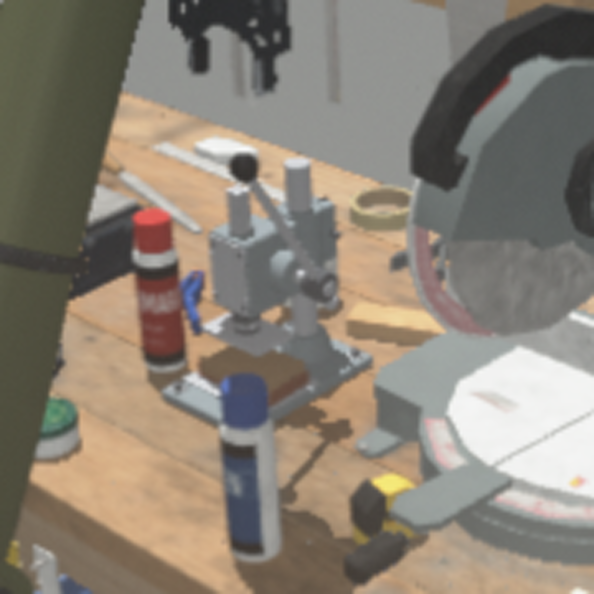

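The scene crop shows the knob at (244,166), under the open gripper, with the moved can upright at (250,470). The knob centre is about (0.588, 0.253, 0.333), so contact should come near 1.0 rad.

Emit:
{"name": "jog_arm", "arguments": {
  "plan": [
    [-1,-1,0,3,0],
    [-1,0,0,3.2,0],
    [-1,0,0,3,0],
    [-1,0,0,0,0]
  ]
}}

```text
time: 12.15
tool_pos: [0.5881, 0.2523, 0.3171]
tool_rot: [[-1.0, -0.005, -0.022], [-0.005, 1.0, -0.003], [0.022, -0.003, -1.0]]
force: [-0.2, -0.9, 0.6]
opening: 0.999
gripper_force: 0.0
```

Emit:
{"name": "jog_arm", "arguments": {
  "plan": [
    [1,0,0,0,0],
    [1,0,0,0,0],
    [1,0,0,0,0],
    [1,0,0,0,0],
    [1,0,0,0,0]
  ],
  "grip_force": 60
}}

```text
time: 12.78
tool_pos: [0.5896, 0.2518, 0.3199]
tool_rot: [[-1.0, -0.003, -0.017], [-0.003, 1.0, -0.003], [0.017, -0.003, -1.0]]
force: [-2.3, -4.6, 7.1]
opening: 0.34
gripper_force: 58.5
```

Emit:
{"name": "jog_arm", "arguments": {
  "plan": [
    [1,0,0,0,0],
    [1,0,0,0,0]
  ]
}}

```text
time: 13.02
tool_pos: [0.5896, 0.2517, 0.3199]
tool_rot: [[-1.0, -0.003, -0.017], [-0.003, 1.0, -0.003], [0.017, -0.003, -1.0]]
force: [-3.5, -5.0, 7.8]
opening: 0.342
gripper_force: 58.5
```

Emit:
{"name": "jog_arm", "arguments": {
  "plan": [
    [1,1.66,0,1.12,0],
    [1,1.54,0,1.27,0],
    [1,1.41,0,1.42,0],
    [1,1.26,0,1.55,0],
    [1,0,0,0,0]
  ]
}}

```text
time: 13.65
tool_pos: [0.5272, 0.2512, 0.2664]
tool_rot: [[-1.0, -0.005, -0.022], [-0.005, 1.0, -0.006], [0.022, -0.006, -1.0]]
force: [-8.6, -7.4, 12.6]
opening: 0.34
gripper_force: 63.3
```

Emit:
{"name": "jog_arm", "arguments": {
  "plan": [
    [1,1.25,0.1,1.6,0],
    [1,1.1,0.1,1.72,0],
    [1,0.8,0,1.83,0],
    [1,0.58,0,1.92,0],
    [1,0,0,0,0]
  ]
}}

```text
time: 14.28
tool_pos: [0.4911, 0.2508, 0.1951]
tool_rot: [[-1.0, -0.002, -0.02], [-0.002, 1.0, -0.007], [0.02, -0.007, -1.0]]
force: [-0.2, -10.0, 5.5]
opening: 0.342
gripper_force: 69.3
```

```bash
cat > m.py <<'E'
from h import *
import sys
im,d,W=cloud("scene"); s=observe(); print(s["tool_pos"].round(4),s["force"].round(1),s["joints"].round(0))
m=(np.linalg.norm(W[...,:2]-np.array([.688,.253]),axis=-1)<.3)
# plate: region ram xy
ram=np.array([.662,.345])
q=W[(np.abs(W[...,0]-ram[0]+.02)<.035)&(np.abs(W[...,1]-ram[1]+.01)<.05)&(W[...,2]>.03)&(W[...,2]<.13)]
h,e=np.histogram(q[:,2],bins=np.arange(.03,.131,.004)); print(dict(zip((e[:-1]*1000).round(),h)))
save(sys.argv[1],cv2.resize(im[150:230,220:300],None,fx=7,fy=7,interpolation=cv2.INTER_CUBIC))
E
python3 m.py m1
```

```text
[0.4912 0.2509 0.1956] [ -1.9 -10.3   5.3] [ -5.  28. -37.  99.  18.  60.  42.]
{np.float64(30.0): np.int64(15), np.float64(34.0): np.int64(11), np.float64(38.0): np.int64(16), np.float64(42.0): np.int64(30), np.float64(46.0): np.int64(30), np.float64(50.0): np.int64(7), np.float64(54.0): np.int64(35), np.float64(58.0): np.int64(64), np.float64(62.0): np.int64(44), np.float64(66.0): np.int64(10), np.float64(70.0): np.int64(4), np.float64(74.0): np.int64(4), np.float64(78.0): np.int64(10), np.float64(82.0): np.int64(8), np.float64(86.0): np.int64(17), np.float64(90.0): np.int64(8), np.float64(94.0): np.int64(6), np.float64(98.0): np.int64(4), np.float64(102.0): np.int64(3), np.float64(106.0): np.int64(1), np.float64(110.0): np.int64(3), np.float64(114.0): np.int64(9), np.float64(118.0): np.int64(12), np.float64(122.0): np.int64(13), np.float64(126.0): np.int64(12)}
```

View pics/m1.png

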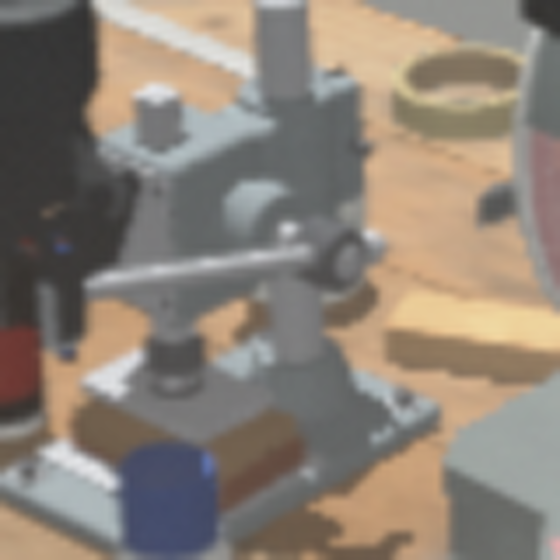

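Crop m1: plate (200,385) just above the block, lever nearly level; the gap of about 6 mm agrees with 0.8 rad. Continuing gently.

Emit:
{"name": "jog_arm", "arguments": {
  "plan": [
    [1,0.38,-0.2,1.97,0],
    [1,0.17,-0.1,1.99,0],
    [1,0,0,0,0]
  ]
}}

```text
time: 14.7
tool_pos: [0.4856, 0.2508, 0.1565]
tool_rot: [[-1.0, -0.004, -0.018], [-0.004, 1.0, -0.002], [0.018, -0.002, -1.0]]
force: [1.8, -3.8, 4.8]
opening: 0.34
gripper_force: 72.2
```

```bash
python3 m.py m2
python3 - <<'E'
from h import *
print(np.mean([ (grab_frame("top"),observe()["force"])[1] for _ in range(4)],0).round(1))
E
```

```text
[0.4857 0.2508 0.157 ] [ 1.  -5.6  4.8] [ -6.  30. -36. 103.  20.  55.  40.]
{np.float64(30.0): np.int64(12), np.float64(34.0): np.int64(12), np.float64(38.0): np.int64(17), np.float64(42.0): np.int64(25), np.float64(46.0): np.int64(25), np.float64(50.0): np.int64(57), np.float64(54.0): np.int64(59), np.float64(58.0): np.int64(21), np.float64(62.0): np.int64(5), np.float64(66.0): np.int64(4), np.float64(70.0): np.int64(9), np.float64(74.0): np.int64(6), np.float64(78.0): np.int64(14), np.float64(82.0): np.int64(12), np.float64(86.0): np.int64(6), np.float64(90.0): np.int64(5), np.float64(94.0): np.int64(5), np.float64(98.0): np.int64(3), np.float64(102.0): np.int64(0), np.float64(106.0): np.int64(0), np.float64(110.0): np.int64(2), np.float64(114.0): np.int64(3), np.float64(118.0): np.int64(5), np.float64(122.0): np.int64(1), np.float64(126.0): np.int64(6)}
[ 1.7 -5.1  4.7]
```

Emit:
{"name": "jog_arm", "arguments": {
  "plan": [
    [1,0,0,1.0,0],
    [1,-0.1,0,1.0,0],
    [1,0,0,0,0]
  ]
}}

```text
time: 15.32
tool_pos: [0.4846, 0.2508, 0.1368]
tool_rot: [[-1.0, -0.005, -0.02], [-0.005, 1.0, -0.003], [0.021, -0.003, -1.0]]
force: [-4.0, -6.4, 7.8]
opening: 0.339
gripper_force: 73.2
```

```bash
python3 m.py m3
python3 - <<'E'
from h import *
print(np.mean([ (grab_frame("top"),observe()["force"])[1] for _ in range(4)],0).round(1))
E
```

```text
[0.4846 0.2509 0.1371] [-4.8 -6.4  7.6] [ -7.  31. -35. 104.  21.  52.  39.]
{np.float64(30.0): np.int64(10), np.float64(34.0): np.int64(20), np.float64(38.0): np.int64(10), np.float64(42.0): np.int64(20), np.float64(46.0): np.int64(26), np.float64(50.0): np.int64(59), np.float64(54.0): np.int64(54), np.float64(58.0): np.int64(21), np.float64(62.0): np.int64(5), np.float64(66.0): np.int64(7), np.float64(70.0): np.int64(6), np.float64(74.0): np.int64(10), np.float64(78.0): np.int64(14), np.float64(82.0): np.int64(8), np.float64(86.0): np.int64(3), np.float64(90.0): np.int64(0), np.float64(94.0): np.int64(1), np.float64(98.0): np.int64(1), np.float64(102.0): np.int64(3), np.float64(106.0): np.int64(0), np.float64(110.0): np.int64(0), np.float64(114.0): np.int64(3), np.float64(118.0): np.int64(5), np.float64(122.0): np.int64(10), np.float64(126.0): np.int64(14)}
[-3.7 -5.7  7.3]
```

View pics/m3.png

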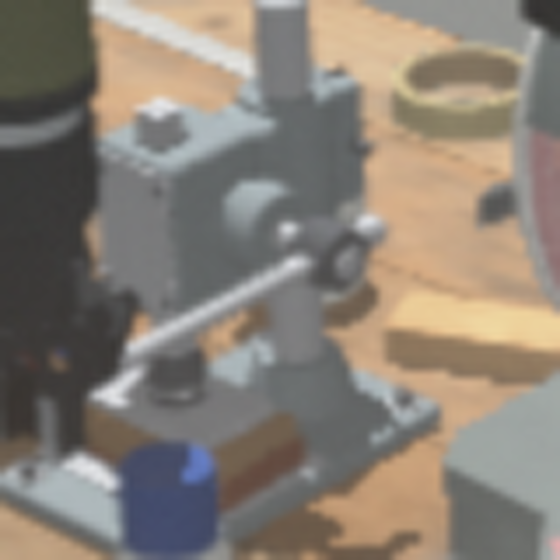

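Crop m3: the plate sits on the block (195,405) and the coil is shorter than before. Plate height is unchanged and the force rose 2.6 N, so it's squeezed roughly 3 mm.

Emit:
{"name": "jog_arm", "arguments": {
  "plan": [
    [1,-0.1,0,0.9,0],
    [1,-0.1,0,0.9,0],
    [1,0,0,0,0],
    [1,0,0,0,0]
  ]
}}

```text
time: 16.08
tool_pos: [0.4871, 0.2508, 0.1194]
tool_rot: [[-1.0, -0.007, -0.018], [-0.007, 1.0, -0.004], [0.018, -0.003, -1.0]]
force: [-1.0, -5.8, 8.6]
opening: 0.338
gripper_force: 76.2
```

```bash
python3 m.py m4 | head -1
python3 - <<'E'
from h import *
print(np.mean([ (grab_frame("top"),observe()["force"])[1] for _ in range(4)],0).round(1))
a=[cv2.imread(f"pics/m{i}.png")[280:440,80:280] for i in (1,2,3,4)]
cv2.imwrite("pics/cmp.png",cv2.resize(np.hstack(a),None,fx=1,fy=1))
E
```

```text
[0.487  0.2509 0.1194] [-1.2 -5.5  8. ] [ -7.  32. -34. 105.  22.  50.  38.]
[-0.9 -5.9  7.8]
```

View pics/cmp.png

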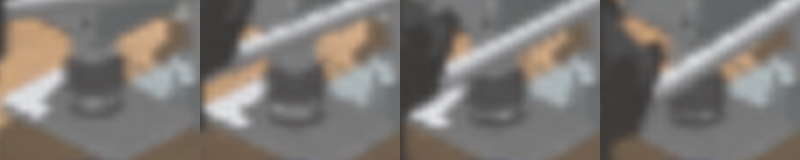

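The comparison strip shows the coil shrinking from full height (panels 1 and 2) to about half (panel 4). Lever travel and force both put the squeeze at about 5.5 mm. One last small nudge, settle, then hand in.

Emit:
{"name": "jog_arm", "arguments": {
  "plan": [
    [1,0,0,0.2,0],
    [1,0,0,0,0],
    [1,0,0,0,0],
    [1,0,0,0,0],
    [1,0,0,0,0]
  ]
}}

```text
time: 16.95
tool_pos: [0.4872, 0.2508, 0.1176]
tool_rot: [[-1.0, -0.007, -0.018], [-0.007, 1.0, -0.003], [0.018, -0.003, -1.0]]
force: [0.2, -5.7, 8.8]
opening: 0.343
gripper_force: 76.2
```

```bash
python3 -c "
from h import *
s=observe();print(s['tool_pos'],s['force'],s['gripper_force']);print(finish_job())"
```

```text
[0.48717935 0.25083654 0.11760355] [ 0.15042689 -5.6860925   8.82538983] 76.23329758644104
the job is handed in; nothing more can be done
None
```

I handed the job in at about 17 s: the can stands upright about 13 cm from where it stood, and the gripper still holds the lever with the foot's spring squeezed an estimated 5.5–6 mm (from lever travel and force); no verdict came back.

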